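# Find where the bread box lid sticks

### The job

The sliding lid of the bread box sticks somewhere on its way shut. Put a fingertip in the raised frame on the lid and push it gently to the right until you feel it bind, without forcing it, then ease it back about 3 cm so that it stands free. Then stand the candle stub upright on the ledge along the front of the box, right beside the place where the lid's right-hand edge stuck, so that I can wax the runner there; leave the things round about where they are.

Things in the scene. Friction and masses are not known exactly. Their poses are not given: they have to be found in the camera images.
- bread_box: fixed pale wooden box. Origin on the worktop; axes: x away from the robot, y left along the track, turned up to 0.12 rad. It spans x -44 to +70 and y -210 to +210 mm, plus a lower step in front (ledge). Darker runners on both long sides, tops at z = 101 mm. Left half of the top: fixed deck; right half: open, two lemons inside, below lid level
- lid (a joint): travel (m) of the flat wooden lid, 90 x 200 x 10 mm: 0 = open at the left, grows to the right (-y of the box), 0.205 = shut; starts at 0 to 0.05. Slides at 1.5 N and stays where left. From a hidden spot between 0.10 and 0.175 on, the front runner pinches it: resistance rises 1.2 N per mm. Feel it with at least 2.5 N above the drag for 0.1 s; over 20 N is forcing
- well (a point): middle of the lid, on its top face (z = 91.5 mm), inside a raised open-topped rectangular frame of darker wood: inside 80 mm along the track, 58 mm across, walls 6 mm thick and 25 mm high. Closed fingers in it push its walls either way. Moves with the lid; at x 13, y 105 mm of the box when lid = 0. Wall cabinets overhang from world x = 0.56 on, 0.48 m up
- lid_edge (a point): point on the front end of the lid's right-hand edge (the leading edge as it shuts), 100 mm to the right of the middle of the lid (-y of the box), at z = 86.5 mm; moves with the lid
- ledge (a point): middle of the flat top of the ledge: 50 mm deep (x -94 to -44 mm of the box), 420 mm long, 30 mm above the worktop, its axes those of the box; behind it the box's front wall rises to 101 mm
- candle_stub: loose plain cream wax candle stub, upright cylinder 38 mm across and 75 mm tall with a short black wick, 80 g; origin at the centre of its underside. Stands left of the box; it, the salt shaker and the spice jar may have changed places
- salt: salt shaker, 44 mm across, 90 mm tall; bystander, origin under its centre
- jar: spice jar with black cap, 41 mm across, 105 mm tall; bystander, origin under its centre
- pepper: tall dark wooden pepper mill, 58 mm across, 170 mm tall; bystander near those, origin under its centre
Things that resemble listed ones, but are neither listed nor needed, are in the scene too. Leave any red look-alike of the candle_stub alone.

How it is judged (in metres and radians):
On the way, in this order (a step that is already met when the one before it is completed fails the run):
1. the lid is pushed gently against the tight spot (at least 2.5 N on it) (contact force between lid_tooth and pinch above 2.5 N), for 0.1 s.
2. the lid is backed off 15 to 45 mm from where it began to bind (horizontal distance between lid_edge and spot between 0.015 and 0.045 m and contact force between lid_tooth and pinch below 0.3 N), for 0.2 s.
At the end, for the whole second after the job is handed in: the lid stands 15 to 45 mm short of where it began to bind, and the candle stub stands upright (within 0.1 rad), at rest and let go on the ledge, its axis within 25 mm of the point in the middle of the ledge's depth that lies beside the lid's right-hand edge at the first bind (horizontal distance between lid_edge and spot between 0.015 and 0.045 m and horizontal distance between candle_stub and spot_ledge below 0.025 m and z of candle_stub in the frame of ledge between -0.004 and 0.004 m and angle between candle_stub's own z axis and vertical below 0.1 rad and linear speed of candle_stub below 0.02 m/s and contact force between the fingers and candle_stub below 0.1 N); the robot touches nothing.
It fails at once if the lid is forced: more than 20 N on the tight spot (contact force between lid_tooth and pinch above 20 N).
It fails at once if a bystander (salt shaker, spice jar, pepper mill) is shifted more than 25 mm or tipped over (distance of any of salt, jar, pepper from where it was at the start of the episode above 0.025 m or angle between any of salt, jar, pepper's own z axis and vertical above 0.5 rad).
It also fails if it takes over 72 s, if anything falls off the work surface, if the arm or the gripper's body presses on something with over 40 N, if the wrist force passes 120 N, or if a joint passes its speed limit or range.

### The arm

A 6-joint arm with a two-finger parallel gripper is mounted at the origin on the work surface; the furniture and walls round the work are solid. World frame = base frame: x ahead of the robot, y to its left, z up, the work surface at z = 0. Lengths are in mm, angles in rad, forces in N, time in s.
With the tool pointing down it reaches from about 275 to 975 mm from the base axis. Payload 8.4 kg.
Tool frame: the origin (TCP) lies at the very end of the fingers, on their centre line; the grasp point (between the pads) lies 19 mm behind it (hold_point_z is the distance from the TCP to the grasp point, in mm); z points along the fingers, y is the line along which they close (so a half turn about z gives the same grasp; the last joint's range is limited). The gripper opens to 92 mm and grips with 3 to 60 N. Pads are 20 mm wide; open, the fingers measure 128 mm over their backs; the gripper's body (75 mm by 189 mm) begins 69 mm behind the grasp point.
Start: joints at [-1.296, 0.353, 1.633, -0, 1.155, -0.002], TCP at [170.798, -601.212, 214.583] pointing down, gripper open.
Joint ranges: [-2.63, 2.63], [-0.92, 2.1], [0.06, 2.66], [-1.3, 4.44], [0, 2.69], [-3.02, 3.02]. Speed limits (rad/s): [2.22, 2.22, 2.79, 3.14, 3.14, 3.14].

### API

Orientations are given as a unit quaternion [w, x, y, z].
In Python, from cell import * gives the robot as it stands.
- The arm moves only by the tool jog_arm, never from a script. Its argument "plan" is a list of rows, each an object with "travel": the shift along the tool's x, y, z as a fraction of full scale, a list of three; "turn": the turn about the tool's z as a fraction of full scale; "claw": the opening, from 0 (shut) to 1 (fully open). In form: [{"travel": [dx, dy, dz], "turn": turn, "claw": claw}, ...]. A call has exactly 10 rows; each row shifts and turns the commanded pose from where the row before left it, along the tool's axes as they then stand; what a row does not reach is not made up. Full scale, the value 1, is 0.3 m for a shift and 2 rad for a turn. A row lasts 1/10 s, in which the tool goes at most 50 mm and 8.59 degrees, less where a joint would pass 70% of its speed; a pose out of reach is approached as far as the arm can. A call with a number of a shift or a turn outside -1 to 1 is refused whole. A call with a gripper value outside its range is refused whole. The fingers move at their own pace and stop on an object; "newtons" is the grip in N (left out, the last holds). Time passes only in rows, so rows that do not move let the fingers close, or fill a call up. It gives the time, the measured TCP pose, the force, the opening and the grip force at its end, in the units of the state.
- get_state(): the state, without advancing time (a new reading comes with each control period).
- grab_frame(name): name is "scene" or "top"; returns the picture (480x640x3 uint8, red, green, blue); there is no depth.
- camera_info(name): a dict with "camera_matrix" (3x3 intrinsics, pixels), "extrinsics" (4x4, takes a point from camera to world coordinates). Camera axes: x right, y down, z forward; pixel columns grow to the right and rows downward; lengths in mm; the calibration is good to about 2 mm. A picture is of the moment at which its call begins. camera_info takes no time and is no camera call.
- sign_off(): hands the job in; it is judged then, once.
The state is a dict: "t": time; "joints": joint angles; "qvel": joint speeds; "joint_torque": joint torques, N m; "ee_pos": TCP position; "eef_rot": TCP orientation; "force": force on the tool from outside, world axes, zero at the start; "moment": the same for the moment, N m; "width": finger opening in mm; "grip_force": force on a finger pad.
Only numpy, scipy, OpenCV 4.12 (cv2) and the standard library are available. Lean on these libraries where they do the work, as an engineer would, in place of code of your own. Each camera call takes 0.05 s, during which the arm holds its last target. There are 200 camera calls.

## Working session

There is one attempt and no reset: what is moved stays moved. The work goes in short steps, Python scripts to look and compute and a tool call to move; the robot and the scene stay as the last step left them, time stands still between calls to the robot, and variables do not carry over. Pictures are saved under pics/ and viewed, at most 10 in all, crops included, and the job is handed in when it is done.

Besides the shell and the picture viewer there is one more tool, called after "Call:" in YAML: its name, and indented under it one key for each argument. jog_arm: Moves the arm, as the interface text tells. Shift numbers are shares of 0.3 m and turn numbers shares of 2 rad, none past 1 either way. Its arguments: {"type":"object","properties":{"plan":{"type":"array"},"newtons":{"type":"number"}},"required":["plan"]}

```bash
mkdir -p pics
python3 - <<'E'
from cell import *
import cv2
for n in("scene","top"):
    cv2.imwrite(f"pics/{n}0.png",grab_frame(n)[:,:,::-1]); c=camera_info(n); print(n,c)
s=get_state(); print(s["t"],s["ee_pos"],s["eef_rot"],s["force"],s["width"])
E
```

```text
scene {'camera_matrix': array([[484.0495029 ,   0.        , 323.29856746],
       [  0.        , 484.0495029 , 233.11718876],
       [  0.        ,   0.        ,   1.        ]]), 'extrinsics': array([[-4.45221681e-01, -5.20142890e-01,  7.28854601e-01,
        -2.81787440e+02],
       [-8.95355050e-01,  2.48774643e-01, -3.69392083e-01,
         5.43271131e+02],
       [ 1.08161222e-02, -8.17045012e-01, -5.76472428e-01,
         6.48378756e+02],
       [ 0.00000000e+00,  0.00000000e+00,  0.00000000e+00,
         1.00000000e+00]])}
top {'camera_matrix': array([[494.12239107,   0.        , 311.77671646],
       [  0.        , 494.12239107, 245.46123075],
       [  0.        ,   0.        ,   1.        ]]), 'extrinsics': array([[ 2.04061724e-02, -9.94951255e-01,  9.82628487e-02,
         3.53789632e+02],
       [-9.99789746e-01, -2.05051974e-02,  2.13740518e-06,
         1.59144365e+02],
       [ 2.01277250e-03, -9.82422322e-02, -9.95160496e-01,
         9.51909331e+02],
       [ 0.00000000e+00,  0.00000000e+00,  0.00000000e+00,
         1.00000000e+00]])}
0.1 [ 170.68873194 -600.78109338  213.94455729] [-6.20859946e-04  9.90436509e-01  1.37967856e-01 -8.18995397e-05] [ 0.55209572  0.39988045 -0.06746573] 91.78520193045401
```

View pics/scene0.png

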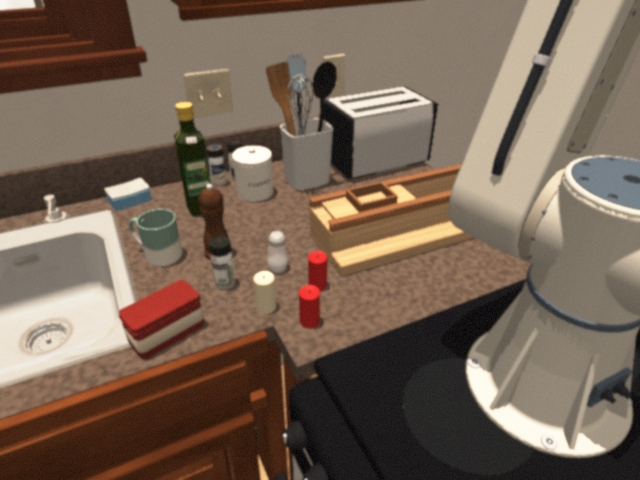

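View pics/top0.png

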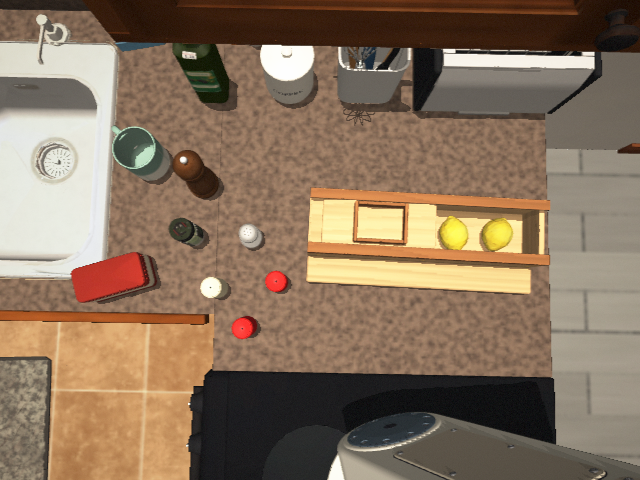

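The top view shows the lid frame at about (381,222), the ledge from (307,283) to (530,293), and the cream stub at (211,287). The red stubs are at (277,282) and (244,328), the salt shaker at (250,236), the jar at (182,231) and the pepper mill at (188,160).

```bash
python3 - <<'E'
import cv2,numpy as np
im=cv2.imread("pics/top0.png")
a=cv2.resize(im[180:300,300:560],None,fx=3,fy=3,interpolation=cv2.INTER_CUBIC)
b=cv2.resize(im[265:345,190:294],None,fx=2.5,fy=2.5,interpolation=cv2.INTER_CUBIC)
o=np.zeros((580,780,3),np.uint8);o[:360]=a;o[370:370+b.shape[0],:b.shape[1]]=b
cv2.imwrite("pics/crop1.png",o)
E
cat > h.py <<'E'
from cell import *
import numpy as np
from scipy.spatial.transform import Rotation as R
def px(n,u,v,z):
    c=camera_info(n);E=c["extrinsics"];d=E[:3,:3]@np.linalg.solve(c["camera_matrix"],[u,v,1]);o=E[:3,3]
    return o+d*(z-o[2])/d[2]
def rot(s): q=s["eef_rot"];return R.from_quat([q[1],q[2],q[3],q[0]])
def go(p,yaw=None):
    """shift to world point p in tool-axis fractions; yaw = world angle of tool y axis"""
    s=get_state();r=rot(s);d=r.inv().apply(np.array(p)-s["ee_pos"])
    y=r.as_matrix()[:,1];print("t",s["t"],"ee",np.round(s["ee_pos"],1),"tool mm",np.round(d,1),"frac",np.round(d/300,3),"yaw_y",np.round(np.arctan2(y[1],y[0]),3),"F",np.round(s["force"],1),"w",s["width"])
E
```

```text
(no output)
```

View pics/crop1.png

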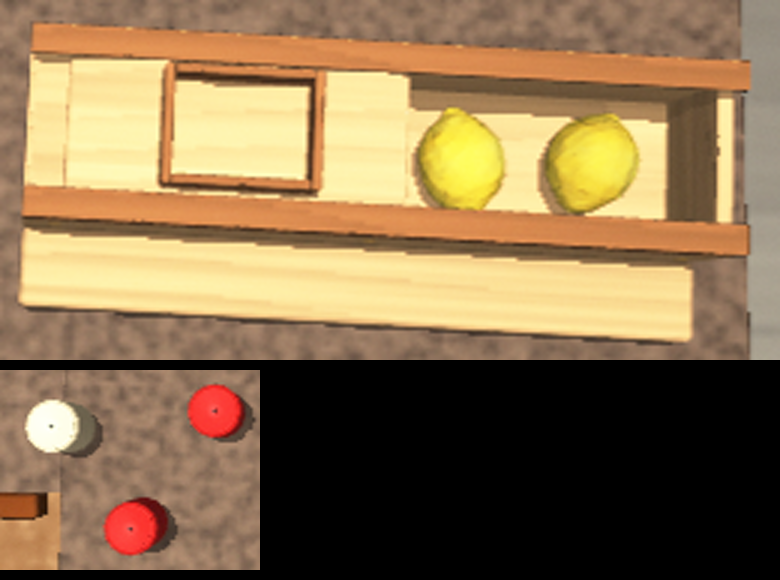

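Run:
```python
from h import *
c=lambda x,y,z:px("top",300+x/3,180+y/3,z)[:2]
P=np.array([c(23,215,101),c(748,255,101),c(33,23,101),c(750,62,101),c(20,305,30),c(690,340,30)])
B=np.array([[-44,210],[-44,-210],[70,210],[70,-210],[-94,210],[-94,-210]],float)
print(np.round(P,1))
# rigid fit
pc,bc=P.mean(0),B.mean(0);X=(B-bc);Y=(P-pc)
th=np.arctan2((X[:,0]*Y[:,1]-X[:,1]*Y[:,0]).sum(),(X*Y).sum());Rm=np.array([[np.cos(th),-np.sin(th)],[np.sin(th),np.cos(th)]])
t=pc-Rm@bc;print("th",th,"org",t,"res",np.round(P-(B@Rm.T+t),1))
f=np.mean([c(165,63,116.5),c(324,70,116.5),c(320,194,116.5),c(162,187,116.5)],0);print("frame",f,"box",Rm.T@(f-t))
e=np.mean([c(409,75,91.5),c(407,200,91.5)],0);print("edge box",Rm.T@(e-t))
print("candle",px("top",210.8,287.8,75),"reds",px("top",276.5,281.5,75),px("top",243,328,75),"salt",px("top",249,232,90),"jar",px("top",180,231,105))
print("candle scene",px("scene",264,276,75))
go([*f,250])
```

```text
[[ 426.9  166. ]
 [ 412.4 -251.3]
 [ 539.4  162.6]
 [ 525.  -255.5]
 [ 376.9  167.3]
 [ 363.8 -248.2]]
th -0.0338654212697368 org [463.39536473 -43.96433296] res [[ 0.4 -1.4]
 [ 0.1  1. ]
 [-1.  -1. ]
 [-1.2  0.7]
 [ 0.4 -1.8]
 [ 1.4  2.5]]
frame [477.66673732  41.93568944] box [11.35470526 86.33398284]
edge box [ 15.14363752 -13.96213544]
candle [361.51118681 336.06339697  75.        ] reds [374.9929597  220.27555474  75.        ] [292.45304264 276.77955604  75.        ] salt [460.38485677 269.91175712  90.        ] jar [457.80796484 387.10411433 105.        ]
candle scene [368.43375883 333.67832395  75.        ]
t 0.1 ee [ 170.7 -600.8  213.9] tool mm [ 470.9 -534.4  -35.4] frac [ 1.57  -1.781 -0.118] yaw_y -1.294 F [ 0.6  0.4 -0.1] w 91.78520193045401
```

Call:
jog_arm:
  plan:
    - {"travel": [0, 0, -0.04], "turn": 0.052, "claw": 0}
    - {"travel": [0, 0, -0.04], "turn": 0.052, "claw": 0}
    - {"travel": [0, 0, -0.04], "turn": 0.052, "claw": 0}
    - {"travel": [0.06, -0.14, 0], "turn": 0, "claw": 0}
    - {"travel": [0.06, -0.14, 0], "turn": 0, "claw": 0}
    - {"travel": [0.06, -0.14, 0], "turn": 0, "claw": 0}
    - {"travel": [0.06, -0.14, 0], "turn": 0, "claw": 0}
    - {"travel": [0.06, -0.14, 0], "turn": 0, "claw": 0}
    - {"travel": [0.06, -0.14, 0], "turn": 0, "claw": 0}
    - {"travel": [0.06, -0.14, 0], "turn": 0, "claw": 0}
  newtons: 20

```text
t: 1.1
ee_pos: [307.3, -310.0, 250.5]
eef_rot: [-0.0, 1.0, -0.018, 0.0]
force: [0.9, -0.5, -0.4]
width: 14.1
grip_force: 0.0
```

Call:
jog_arm:
  plan:
    - {"travel": [0.06, -0.14, 0], "turn": 0, "claw": 0}
    - {"travel": [0.06, -0.14, 0], "turn": 0, "claw": 0}
    - {"travel": [0.06, -0.14, 0], "turn": 0, "claw": 0}
    - {"travel": [0.06, -0.14, 0], "turn": 0, "claw": 0}
    - {"travel": [0.06, -0.14, 0], "turn": 0, "claw": 0}
    - {"travel": [0.06, -0.14, 0], "turn": 0, "claw": 0}
    - {"travel": [0.06, -0.14, 0], "turn": 0, "claw": 0}
    - {"travel": [0.06, -0.14, 0], "turn": 0, "claw": 0}
    - {"travel": [0.05, -0.08, 0], "turn": 0, "claw": 0}
    - {"travel": [0, 0, 0], "turn": 0, "claw": 0}

```text
t: 2.1
ee_pos: [480.0, 45.1, 250.3]
eef_rot: [-0.0, 1.0, -0.016, 0.0]
force: [0.4, -0.1, -0.5]
width: 0.4
grip_force: 0.0
```

Run:
```python
from h import *
go([478.6,42,99])
```

```text
t 2.1 ee [480.   45.1 250.3] tool mm [ -1.3   3.2 151.3] frac [-0.004  0.011  0.504] yaw_y -1.603 F [ 0.4 -0.1 -0.5] w 0.3521450997562265
```

Call:
jog_arm:
  plan:
    - {"travel": [-0.005, 0.01, 0.1], "turn": 0, "claw": 0}
    - {"travel": [0, 0, 0.1], "turn": 0, "claw": 0}
    - {"travel": [0, 0, 0.1], "turn": 0, "claw": 0}
    - {"travel": [0, 0, 0.08], "turn": 0, "claw": 0}
    - {"travel": [0, 0, 0.04], "turn": 0, "claw": 0}
    - {"travel": [0, 0, 0.03], "turn": 0, "claw": 0}
    - {"travel": [0, 0, 0.02], "turn": 0, "claw": 0}
    - {"travel": [0, 0, 0.02], "turn": 0, "claw": 0}
    - {"travel": [0, 0, 0.01], "turn": 0, "claw": 0}
    - {"travel": [0, 0, 0], "turn": 0, "claw": 0}

```text
t: 3.1
ee_pos: [477.2, 39.4, 100.7]
eef_rot: [0.0, 1.0, -0.018, 0.0]
force: [-0.4, -0.8, -0.8]
width: 0.8
grip_force: 0.0
```

Run:
```python
from h import *
import cv2
go([478.6,42,99])
cv2.imwrite("pics/s1.png",cv2.resize(grab_frame("scene")[140:290,280:490,::-1],None,fx=3,fy=3))
```

```text
t 3.1 ee [477.2  39.4 100.7] tool mm [ 1.4 -2.6  1.7] frac [ 0.005 -0.009  0.006] yaw_y -1.606 F [-0.4 -0.8 -0.8] w 0.7936037926371042
```

View pics/s1.png

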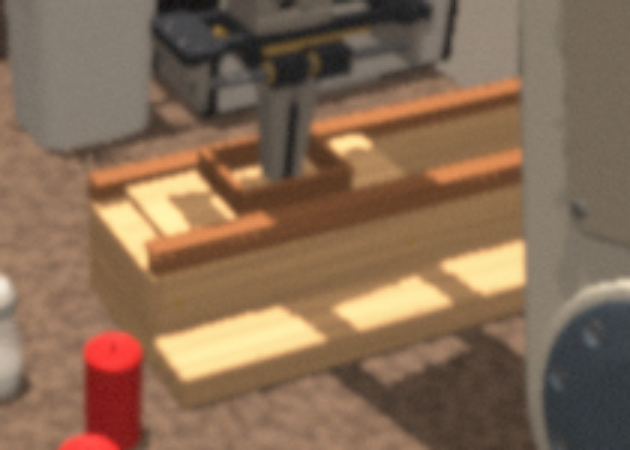

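The closed fingers stand inside the frame, with no contact force. Next I push right.

Call:
jog_arm:
  plan:
    - {"travel": [0, 0.03, 0], "turn": 0, "claw": 0}
    - {"travel": [0, 0.03, 0], "turn": 0, "claw": 0}
    - {"travel": [0, 0.03, 0], "turn": 0, "claw": 0}
    - {"travel": [0, 0.03, 0], "turn": 0, "claw": 0}
    - {"travel": [0, 0.03, 0], "turn": 0, "claw": 0}
    - {"travel": [0, 0.03, 0], "turn": 0, "claw": 0}
    - {"travel": [0, 0.03, 0], "turn": 0, "claw": 0}
    - {"travel": [0, 0.03, 0], "turn": 0, "claw": 0}
    - {"travel": [0, 0.03, 0], "turn": 0, "claw": 0}
    - {"travel": [0, 0.02, 0], "turn": 0, "claw": 0}

```text
t: 4.15
ee_pos: [474.1, -48.4, 100.6]
eef_rot: [0.0, 1.0, -0.018, 0.0]
force: [1.3, 2.6, 1.1]
width: 0.5
grip_force: 1.1
```

Call:
jog_arm:
  plan:
    - {"travel": [0, 0.003, 0], "turn": 0, "claw": 0}
    - {"travel": [0, 0.003, 0], "turn": 0, "claw": 0}
    - {"travel": [0, 0.003, 0], "turn": 0, "claw": 0}
    - {"travel": [0, 0.003, 0], "turn": 0, "claw": 0}
    - {"travel": [0, 0.003, 0], "turn": 0, "claw": 0}
    - {"travel": [0, 0.003, 0], "turn": 0, "claw": 0}
    - {"travel": [0, 0.003, 0], "turn": 0, "claw": 0}
    - {"travel": [0, 0.003, 0], "turn": 0, "claw": 0}
    - {"travel": [0, 0.003, 0], "turn": 0, "claw": 0}
    - {"travel": [0, 0.003, 0], "turn": 0, "claw": 0}

```text
t: 5.15
ee_pos: [473.7, -56.6, 100.6]
eef_rot: [-0.0, 1.0, -0.018, 0.0]
force: [1.0, 2.5, 0.7]
width: 0.7
grip_force: 0.8
```

Call:
jog_arm:
  plan:
    - {"travel": [0, 0.003, 0], "turn": 0, "claw": 0}
    - {"travel": [0, 0.003, 0], "turn": 0, "claw": 0}
    - {"travel": [0, 0.003, 0], "turn": 0, "claw": 0}
    - {"travel": [0, 0.003, 0], "turn": 0, "claw": 0}
    - {"travel": [0, 0.003, 0], "turn": 0, "claw": 0}
    - {"travel": [0, 0.003, 0], "turn": 0, "claw": 0}
    - {"travel": [0, 0.003, 0], "turn": 0, "claw": 0}
    - {"travel": [0, 0.003, 0], "turn": 0, "claw": 0}
    - {"travel": [0, 0.003, 0], "turn": 0, "claw": 0}
    - {"travel": [0, 0.003, 0], "turn": 0, "claw": 0}

```text
t: 6.15
ee_pos: [473.4, -65.6, 100.6]
eef_rot: [-0.0, 1.0, -0.018, 0.0]
force: [1.2, 1.6, -0.1]
width: 0.3
grip_force: 0.8
```

Call:
jog_arm:
  plan:
    - {"travel": [0, 0.003, 0], "turn": 0, "claw": 0}
    - {"travel": [0, 0.003, 0], "turn": 0, "claw": 0}
    - {"travel": [0, 0.003, 0], "turn": 0, "claw": 0}
    - {"travel": [0, 0.003, 0], "turn": 0, "claw": 0}
    - {"travel": [0, 0.003, 0], "turn": 0, "claw": 0}
    - {"travel": [0, 0.003, 0], "turn": 0, "claw": 0}
    - {"travel": [0, 0.003, 0], "turn": 0, "claw": 0}
    - {"travel": [0, 0.003, 0], "turn": 0, "claw": 0}
    - {"travel": [0, 0.003, 0], "turn": 0, "claw": 0}
    - {"travel": [0, 0.003, 0], "turn": 0, "claw": 0}

```text
t: 7.15
ee_pos: [473.0, -74.6, 100.5]
eef_rot: [-0.0, 1.0, -0.018, -0.0]
force: [1.4, 2.0, 1.2]
width: 0.4
grip_force: 0.8
```

Call:
jog_arm:
  plan:
    - {"travel": [0, 0.003, 0], "turn": 0, "claw": 0}
    - {"travel": [0, 0.003, 0], "turn": 0, "claw": 0}
    - {"travel": [0, 0.003, 0], "turn": 0, "claw": 0}
    - {"travel": [0, 0.003, 0], "turn": 0, "claw": 0}
    - {"travel": [0, 0.003, 0], "turn": 0, "claw": 0}
    - {"travel": [0, 0.003, 0], "turn": 0, "claw": 0}
    - {"travel": [0, 0.003, 0], "turn": 0, "claw": 0}
    - {"travel": [0, 0.003, 0], "turn": 0, "claw": 0}
    - {"travel": [0, 0.003, 0], "turn": 0, "claw": 0}
    - {"travel": [0, 0.003, 0], "turn": 0, "claw": 0}

```text
t: 8.15
ee_pos: [472.7, -83.6, 100.6]
eef_rot: [-0.0, 1.0, -0.018, -0.0]
force: [2.2, 1.5, 0.6]
width: 0.3
grip_force: 0.8
```

Call:
jog_arm:
  plan:
    - {"travel": [0, 0.003, 0], "turn": 0, "claw": 0}
    - {"travel": [0, 0.003, 0], "turn": 0, "claw": 0}
    - {"travel": [0, 0.003, 0], "turn": 0, "claw": 0}
    - {"travel": [0, 0.003, 0], "turn": 0, "claw": 0}
    - {"travel": [0, 0.003, 0], "turn": 0, "claw": 0}
    - {"travel": [0, 0.003, 0], "turn": 0, "claw": 0}
    - {"travel": [0, 0.003, 0], "turn": 0, "claw": 0}
    - {"travel": [0, 0.003, 0], "turn": 0, "claw": 0}
    - {"travel": [0, 0.003, 0], "turn": 0, "claw": 0}
    - {"travel": [0, 0.003, 0], "turn": 0, "claw": 0}

```text
t: 9.15
ee_pos: [472.4, -92.6, 100.6]
eef_rot: [-0.0, 1.0, -0.018, -0.0]
force: [1.2, 1.7, -0.1]
width: 0.2
grip_force: 0.8
```

Call:
jog_arm:
  plan:
    - {"travel": [0, 0.003, 0], "turn": 0, "claw": 0}
    - {"travel": [0, 0.003, 0], "turn": 0, "claw": 0}
    - {"travel": [0, 0.003, 0], "turn": 0, "claw": 0}
    - {"travel": [0, 0.003, 0], "turn": 0, "claw": 0}
    - {"travel": [0, 0.003, 0], "turn": 0, "claw": 0}
    - {"travel": [0, 0.003, 0], "turn": 0, "claw": 0}
    - {"travel": [0, 0.003, 0], "turn": 0, "claw": 0}
    - {"travel": [0, 0.003, 0], "turn": 0, "claw": 0}
    - {"travel": [0, 0.003, 0], "turn": 0, "claw": 0}
    - {"travel": [0, 0.003, 0], "turn": 0, "claw": 0}

```text
t: 10.15
ee_pos: [472.1, -101.6, 100.6]
eef_rot: [0.0, 1.0, -0.018, 0.0]
force: [1.3, 1.3, 0.8]
width: 0.7
grip_force: 0.8
```

Call:
jog_arm:
  plan:
    - {"travel": [0, 0.003, 0], "turn": 0, "claw": 0}
    - {"travel": [0, 0.003, 0], "turn": 0, "claw": 0}
    - {"travel": [0, 0.003, 0], "turn": 0, "claw": 0}
    - {"travel": [0, 0.003, 0], "turn": 0, "claw": 0}
    - {"travel": [0, 0.003, 0], "turn": 0, "claw": 0}
    - {"travel": [0, 0.003, 0], "turn": 0, "claw": 0}
    - {"travel": [0, 0.003, 0], "turn": 0, "claw": 0}
    - {"travel": [0, 0.003, 0], "turn": 0, "claw": 0}
    - {"travel": [0, 0.003, 0], "turn": 0, "claw": 0}
    - {"travel": [0, 0.003, 0], "turn": 0, "claw": 0}

```text
t: 11.15
ee_pos: [471.8, -110.6, 100.6]
eef_rot: [0.0, 1.0, -0.018, 0.0]
force: [1.0, 1.8, 0.4]
width: 0.3
grip_force: 0.8
```

Call:
jog_arm:
  plan:
    - {"travel": [0, 0.003, 0], "turn": 0, "claw": 0}
    - {"travel": [0, 0.003, 0], "turn": 0, "claw": 0}
    - {"travel": [0, 0.003, 0], "turn": 0, "claw": 0}
    - {"travel": [0, 0.003, 0], "turn": 0, "claw": 0}
    - {"travel": [0, 0.003, 0], "turn": 0, "claw": 0}
    - {"travel": [0, 0.003, 0], "turn": 0, "claw": 0}
    - {"travel": [0, 0.003, 0], "turn": 0, "claw": 0}
    - {"travel": [0, 0.003, 0], "turn": 0, "claw": 0}
    - {"travel": [0, 0.003, 0], "turn": 0, "claw": 0}
    - {"travel": [0, 0.003, 0], "turn": 0, "claw": 0}

```text
t: 12.15
ee_pos: [471.4, -119.6, 100.6]
eef_rot: [-0.0, 1.0, -0.018, -0.0]
force: [1.1, 1.2, 0.8]
width: 0.4
grip_force: 0.8
```

Call:
jog_arm:
  plan:
    - {"travel": [0, 0.003, 0], "turn": 0, "claw": 0}
    - {"travel": [0, 0.003, 0], "turn": 0, "claw": 0}
    - {"travel": [0, 0.003, 0], "turn": 0, "claw": 0}
    - {"travel": [0, 0.003, 0], "turn": 0, "claw": 0}
    - {"travel": [0, 0.003, 0], "turn": 0, "claw": 0}
    - {"travel": [0, 0.003, 0], "turn": 0, "claw": 0}
    - {"travel": [0, 0.003, 0], "turn": 0, "claw": 0}
    - {"travel": [0, 0.003, 0], "turn": 0, "claw": 0}
    - {"travel": [0, 0.003, 0], "turn": 0, "claw": 0}
    - {"travel": [0, 0.003, 0], "turn": 0, "claw": 0}

```text
t: 13.15
ee_pos: [471.1, -127.6, 100.6]
eef_rot: [-0.001, 1.0, -0.018, -0.0]
force: [2.5, 10.5, 1.9]
width: 0.4
grip_force: 5.0
```

Force rose to 10.5 N against a drag of about 1.6 N, so the lid is binding. I'll read the state and look before backing off.

Run:
```python
from h import *
import cv2
cv2.imwrite("pics/t2.png",cv2.resize(grab_frame("top")[180:300,300:560,::-1],None,fx=3,fy=3,interpolation=cv2.INTER_CUBIC))
go([0,0,0])
th=-.0339;t=np.array([463.4,-44]);Rm=np.array([[np.cos(th),-np.sin(th)],[np.sin(th),np.cos(th)]])
print(Rm.T@(get_state()["ee_pos"][:2]-t))
```

```text
t 13.2 ee [ 471.2 -127.7  100.6] tool mm [-475.4 -110.5  100.8] frac [-1.585 -0.368  0.336] yaw_y -1.607 F [3.1 8.2 0.8] w 0.4267913226494858
[ 10.60818781 -83.34457426]
```

View pics/t2.png

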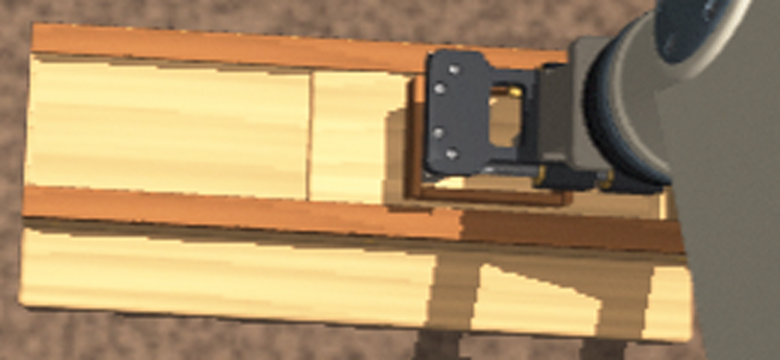

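The lid's left edge is at crop (311,135) and the frame's left wall is at (412,140). I'll ease it back now.

Call:
jog_arm:
  plan:
    - {"travel": [0, -0.02, 0], "turn": 0, "claw": 0}
    - {"travel": [0, -0.03, 0], "turn": 0, "claw": 0}
    - {"travel": [0, -0.04, 0], "turn": 0, "claw": 0}
    - {"travel": [0, -0.03, 0], "turn": 0, "claw": 0}
    - {"travel": [0, -0.02, 0], "turn": 0, "claw": 0}
    - {"travel": [0, -0.02, 0], "turn": 0, "claw": 0}
    - {"travel": [0, -0.02, 0], "turn": 0, "claw": 0}
    - {"travel": [0, -0.02, 0], "turn": 0, "claw": 0}
    - {"travel": [0, -0.02, 0], "turn": 0, "claw": 0}
    - {"travel": [0, -0.02, 0], "turn": 0, "claw": 0}

```text
t: 14.2
ee_pos: [473.7, -56.3, 100.6]
eef_rot: [0.0, 1.0, -0.018, 0.0]
force: [-0.0, -2.4, 0.4]
width: 0.6
grip_force: 1.0
```

Run:
```python
from h import *
import cv2
cv2.imwrite("pics/t3.png",cv2.resize(grab_frame("top")[180:300,300:560,::-1],None,fx=3,fy=3,interpolation=cv2.INTER_CUBIC))
go([0,0,0])
```

```text
t 14.25 ee [473.7 -55.6 100.6] tool mm [-475.3  -38.7  100.6] frac [-1.584 -0.129  0.335] yaw_y -1.606 F [-0.  -0.1  1. ] w 0.4761552771833156
```

View pics/t3.png

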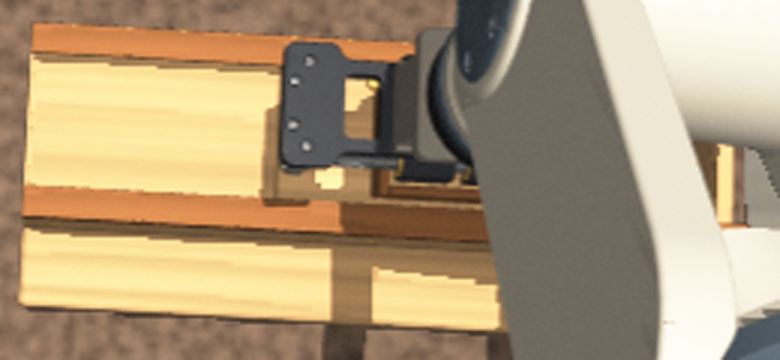

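Run:
```python
from h import *
th=-.0339;t=np.array([463.4,-44]);Rm=np.array([[np.cos(th),-np.sin(th)],[np.sin(th),np.cos(th)]])
b=lambda x,y,z:np.round(Rm.T@(px("top",300+x/3,180+y/3,z)[:2]-t),1)
print("lid left edge start",b(68,120,91.5),"bind",b(311,135,91.5))
print("frame left outer-bottom start",b(162,187,116.5),"bind",b(406,196,116.5),"now",b(374,195,116.5))
print("finger",Rm.T@(np.array([471.1,-127.7])-t),Rm.T@(np.array([473.7,-55.6])-t))
```

```text
lid left edge start [ 14.5 185.5] bind [13.4 42.9]
frame left outer-bottom start [-24.7 130.7] bind [-22.3  -7.6] now [-22.8  10.5]
finger [ 10.53246253 -83.39093016] [ 10.68724682 -11.24423209]
```

Call:
jog_arm:
  plan:
    - {"travel": [0, -0.015, 0], "turn": 0, "claw": 0}
    - {"travel": [0, -0.015, 0], "turn": 0, "claw": 0}
    - {"travel": [0, -0.015, 0], "turn": 0, "claw": 0}
    - {"travel": [0, -0.015, 0], "turn": 0, "claw": 0}
    - {"travel": [0, 0, 0], "turn": 0, "claw": 0}
    - {"travel": [0, 0, 0], "turn": 0, "claw": 0}
    - {"travel": [0, 0.02, 0], "turn": 0, "claw": 0}
    - {"travel": [0, 0.03, -0.05], "turn": 0, "claw": 0}
    - {"travel": [0, 0, -0.15], "turn": 0, "claw": 0}
    - {"travel": [0, 0, -0.15], "turn": 0, "claw": 0}

```text
t: 15.25
ee_pos: [472.8, -54.1, 206.2]
eef_rot: [-0.0, 1.0, -0.018, -0.001]
force: [0.4, 0.7, -0.7]
width: 0.2
grip_force: 0.0
```

Call:
jog_arm:
  plan:
    - {"travel": [-0.08, -0.13, -0.05], "turn": 0, "claw": 0.3}
    - {"travel": [-0.08, -0.13, 0], "turn": 0, "claw": 0.7}
    - {"travel": [-0.08, -0.13, 0], "turn": 0, "claw": 0.7}
    - {"travel": [-0.06, -0.13, 0], "turn": 0, "claw": 0.7}
    - {"travel": [-0.05, -0.13, 0], "turn": 0, "claw": 0.7}
    - {"travel": [0, -0.13, 0], "turn": 0, "claw": 0.7}
    - {"travel": [0, -0.13, 0], "turn": 0, "claw": 0.7}
    - {"travel": [0, -0.13, 0], "turn": 0, "claw": 0.7}
    - {"travel": [0, -0.13, 0], "turn": 0, "claw": 0.7}
    - {"travel": [0, 0, 0], "turn": 0, "claw": 0.7}

```text
t: 16.25
ee_pos: [381.8, 304.6, 220.7]
eef_rot: [-0.001, 1.0, -0.016, 0.0]
force: [0.5, -0.1, -0.2]
width: 64.2
grip_force: 0.0
```

Run:
```python
from h import *
import cv2
im=grab_frame("top")[:,:,::-1]
cv2.imwrite("pics/t4full.png",im)
cv2.imwrite("pics/t4.png",cv2.resize(im[180:300,300:560],None,fx=3,fy=3,interpolation=cv2.INTER_CUBIC))
go([362,336,56])
```

```text
t 16.3 ee [381.3 302.3 220.4] tool mm [-20.3 -33.  164.4] frac [-0.068 -0.11   0.548] yaw_y -1.603 F [-0.2 -0.2 -0. ] w 64.30984997075743
```

View pics/t4.png

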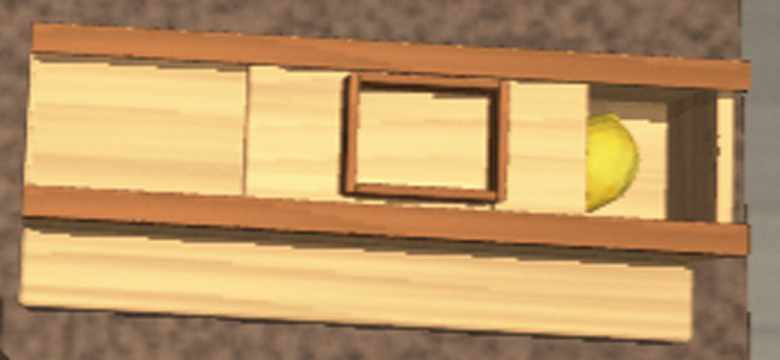

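Lid left edge is now at (246,130). It was at (311,135) when binding, so it has moved about 38 mm back from the stop and about 31 mm back from the onset of binding. The stub comes next.

Run:
```python
from h import *
th=-.0339;t=np.array([463.4,-44]);Rm=np.array([[np.cos(th),-np.sin(th)],[np.sin(th),np.cos(th)]])
b=lambda x,y,z:np.round(Rm.T@(px("top",300+x/3,180+y/3,z)[:2]-t),1)
print(b(246,130,91.5),b(311,135,91.5),"right edge now",b(587,150,91.5), "frame c",(b(346,195,116.5)+b(508,78,116.5))/2)
for y in(-150,-147,-153): print(y,Rm@[-69,y]+t)
go([363,336,35])
```

```text
[14.2 81. ] [13.4 42.9] right edge now [  13.3 -118.8] frame c [ 12.5 -18.7]
-150 [ 389.35561785 -191.5751655 ]
-147 [ 389.45729837 -188.57688915]
-153 [ 389.25393733 -194.57344185]
t 16.3 ee [381.3 302.3 220.4] tool mm [-19.3 -33.1 185.4] frac [-0.064 -0.11   0.618] yaw_y -1.603 F [-0.2 -0.2 -0. ] w 64.30984997075743
```

Call:
jog_arm:
  plan:
    - {"travel": [-0.03, -0.06, 0], "turn": 0, "claw": 0.75}
    - {"travel": [-0.03, -0.05, 0], "turn": 0, "claw": 0.75}
    - {"travel": [0, 0, 0.1], "turn": 0, "claw": 0.75}
    - {"travel": [0, 0, 0.1], "turn": 0, "claw": 0.75}
    - {"travel": [0, 0, 0.1], "turn": 0, "claw": 0.75}
    - {"travel": [0, 0, 0.08], "turn": 0, "claw": 0.75}
    - {"travel": [0, 0, 0], "turn": 0, "claw": 0.75}
    - {"travel": [0, 0, 0], "turn": 0, "claw": 0.75}
    - {"travel": [0, 0, 0], "turn": 0, "claw": 0.75}
    - {"travel": [0, 0, 0], "turn": 0, "claw": 0.75}

```text
t: 17.3
ee_pos: [365.2, 335.0, 108.0]
eef_rot: [-0.001, 1.0, -0.018, 0.001]
force: [0.4, 0.1, 0.3]
width: 68.9
grip_force: 0.0
```

Run:
```python
from h import *
import cv2
im=grab_frame("scene")[:,:,::-1]
cv2.imwrite("pics/s5.png",cv2.resize(im[190:340,180:380],None,fx=3,fy=3,interpolation=cv2.INTER_CUBIC))
go([363,336,35])
```

```text
t 17.35 ee [365.  335.  107.8] tool mm [-2.2 -0.9 72.8] frac [-0.007 -0.003  0.243] yaw_y -1.606 F [-0.8 -0.1 -0.4] w 69.52293546137464
```

View pics/s5.png

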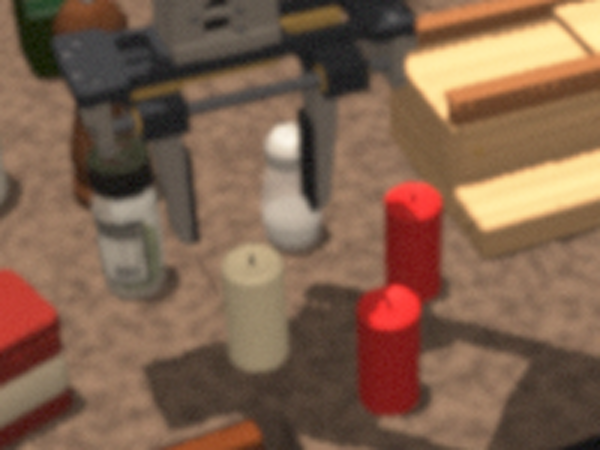

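The fingers straddle the stub, whose top centre is at crop (253,264). Nothing else lies between them.

Call:
jog_arm:
  plan:
    - {"travel": [-0.005, 0, 0.05], "turn": 0, "claw": 0.75}
    - {"travel": [0, 0, 0.06], "turn": 0, "claw": 0.75}
    - {"travel": [0, 0, 0.06], "turn": 0, "claw": 0.75}
    - {"travel": [0, 0, 0.05], "turn": 0, "claw": 0.75}
    - {"travel": [0, 0, 0.02], "turn": 0, "claw": 0.75}
    - {"travel": [0, 0, 0], "turn": 0, "claw": 0.75}
    - {"travel": [0, 0, 0], "turn": 0, "claw": 0.3}
    - {"travel": [0, 0, 0], "turn": 0, "claw": 0.2}
    - {"travel": [0, 0, 0], "turn": 0, "claw": 0.2}
    - {"travel": [0, 0, 0], "turn": 0, "claw": 0.2}
  newtons: 12

```text
t: 18.35
ee_pos: [363.2, 334.9, 35.1]
eef_rot: [-0.0, 1.0, -0.018, 0.0]
force: [-0.2, 1.6, 0.8]
width: 39.1
grip_force: 0.6
```

Call:
jog_arm:
  plan:
    - {"travel": [0, 0, 0], "turn": 0, "claw": 0.2}
    - {"travel": [0, 0, 0], "turn": 0, "claw": 0.2}
    - {"travel": [0, 0, 0], "turn": 0, "claw": 0.2}
    - {"travel": [0, 0, -0.04], "turn": 0, "claw": 0.2}
    - {"travel": [0, 0, -0.08], "turn": 0, "claw": 0.2}
    - {"travel": [0, 0, -0.1], "turn": 0, "claw": 0.2}
    - {"travel": [0, 0, -0.1], "turn": 0, "claw": 0.2}
    - {"travel": [0, 0, -0.1], "turn": 0, "claw": 0.2}
    - {"travel": [0, 0, -0.08], "turn": 0, "claw": 0.2}
    - {"travel": [0, 0, 0], "turn": 0, "claw": 0.2}

```text
t: 19.35
ee_pos: [364.2, 335.8, 188.2]
eef_rot: [-0.002, 1.0, -0.018, 0.002]
force: [0.3, -0.3, -0.6]
width: 37.7
grip_force: 12.0
```

Run:
```python
from h import *
go([389.3,-191.6,67])
```

```text
t 19.35 ee [364.2 335.8 188.2] tool mm [ 43.2 526.6 119.4] frac [0.144 1.755 0.398] yaw_y -1.606 F [ 0.3 -0.3 -0.6] w 37.7215331955034
```

Call:
jog_arm:
  plan:
    - {"travel": [0, 0.06, 0], "turn": 0, "claw": 0.2}
    - {"travel": [0, 0.11, 0], "turn": 0, "claw": 0.2}
    - {"travel": [0, 0.12, 0], "turn": 0, "claw": 0.2}
    - {"travel": [0, 0.12, 0], "turn": 0, "claw": 0.2}
    - {"travel": [0, 0.12, 0], "turn": 0, "claw": 0.2}
    - {"travel": [0, 0.12, 0], "turn": 0, "claw": 0.2}
    - {"travel": [0, 0.12, 0], "turn": 0, "claw": 0.2}
    - {"travel": [0.03, 0.12, 0], "turn": 0, "claw": 0.2}
    - {"travel": [0.03, 0.12, 0], "turn": 0, "claw": 0.2}
    - {"travel": [0.03, 0.12, 0], "turn": 0, "claw": 0.2}

```text
t: 20.35
ee_pos: [376.0, -7.1, 183.4]
eef_rot: [0.0, 1.0, -0.018, -0.001]
force: [0.5, 1.1, -1.5]
width: 38.1
grip_force: 12.0
```

Call:
jog_arm:
  plan:
    - {"travel": [0.03, 0.12, 0], "turn": 0, "claw": 0.2}
    - {"travel": [0.02, 0.12, 0], "turn": 0, "claw": 0.2}
    - {"travel": [0, 0.12, 0], "turn": 0, "claw": 0.2}
    - {"travel": [0, 0.12, 0], "turn": 0, "claw": 0.2}
    - {"travel": [0, 0.1, 0], "turn": 0, "claw": 0.2}
    - {"travel": [0, 0.04, 0], "turn": 0, "claw": 0.2}
    - {"travel": [0, 0, 0.05], "turn": 0, "claw": 0.2}
    - {"travel": [0, 0, 0.05], "turn": 0, "claw": 0.2}
    - {"travel": [0, 0, 0], "turn": 0, "claw": 0.2}
    - {"travel": [0, 0, 0], "turn": 0, "claw": 0.2}

```text
t: 21.35
ee_pos: [385.4, -190.9, 154.1]
eef_rot: [-0.0, 1.0, -0.017, -0.001]
force: [0.4, -0.3, -0.6]
width: 38.0
grip_force: 12.0
```

Run:
```python
from h import *
go([389.3,-191.6,66.5])
```

```text
t 21.35 ee [ 385.4 -190.9  154.1] tool mm [ 4.1  0.6 87.6] frac [0.014 0.002 0.292] yaw_y -1.606 F [ 0.4 -0.3 -0.6] w 38.03779655705879
```

Call:
jog_arm:
  plan:
    - {"travel": [0.008, 0.002, 0], "turn": 0, "claw": 0.2}
    - {"travel": [0, 0, 0.06], "turn": 0, "claw": 0.2}
    - {"travel": [0, 0, 0.06], "turn": 0, "claw": 0.2}
    - {"travel": [0, 0, 0.06], "turn": 0, "claw": 0.2}
    - {"travel": [0, 0, 0.05], "turn": 0, "claw": 0.2}
    - {"travel": [0, 0, 0.03], "turn": 0, "claw": 0.2}
    - {"travel": [0, 0, 0.02], "turn": 0, "claw": 0.2}
    - {"travel": [0, 0, 0.005], "turn": 0, "claw": 0.2}
    - {"travel": [0, 0, 0], "turn": 0, "claw": 0.2}
    - {"travel": [0, 0, 0], "turn": 0, "claw": 0.2}

```text
t: 22.35
ee_pos: [389.1, -192.4, 69.6]
eef_rot: [0.0, 1.0, -0.018, 0.0]
force: [-0.1, -0.5, -1.8]
width: 37.7
grip_force: 12.0
```

Run:
```python
from h import *
import cv2
go([389.3,-191.6,65])
im=grab_frame("scene")[:,:,::-1]
cv2.imwrite("pics/s6.png",im)
```

```text
t 22.35 ee [ 389.1 -192.4   69.6] tool mm [ 0.1 -0.8  4.6] frac [ 0.    -0.003  0.015] yaw_y -1.606 F [-0.1 -0.5 -1.8] w 37.71677082276439
```

Call:
jog_arm:
  plan:
    - {"travel": [0, 0, 0.004], "turn": 0, "claw": 0.2}
    - {"travel": [0, 0, 0.004], "turn": 0, "claw": 0.2}
    - {"travel": [0, 0, 0.004], "turn": 0, "claw": 0.2}
    - {"travel": [0, 0, 0.001], "turn": 0, "claw": 0.2}
    - {"travel": [0, 0, 0], "turn": 0, "claw": 0.2}
    - {"travel": [0, 0, 0], "turn": 0, "claw": 0.2}
    - {"travel": [0, 0, 0], "turn": 0, "claw": 0.2}
    - {"travel": [0, 0, 0], "turn": 0, "claw": 0.2}
    - {"travel": [0, 0, 0], "turn": 0, "claw": 0.2}
    - {"travel": [0, 0, 0], "turn": 0, "claw": 0.2}

```text
t: 23.4
ee_pos: [388.7, -192.2, 65.2]
eef_rot: [-0.0, 1.0, -0.018, 0.0]
force: [0.1, -0.7, 0.2]
width: 37.6
grip_force: 12.0
```

Call:
jog_arm:
  plan:
    - {"travel": [0, 0, 0.002], "turn": 0, "claw": 0.2}
    - {"travel": [0, 0, 0], "turn": 0, "claw": 0.43}
    - {"travel": [0, 0, 0], "turn": 0, "claw": 0.46}
    - {"travel": [0, 0, 0], "turn": 0, "claw": 0.5}
    - {"travel": [0, 0, 0], "turn": 0, "claw": 0.6}
    - {"travel": [0, 0, 0], "turn": 0, "claw": 0.7}
    - {"travel": [0, 0, 0], "turn": 0, "claw": 0.7}
    - {"travel": [0, 0, 0], "turn": 0, "claw": 0.7}
    - {"travel": [0, 0, 0], "turn": 0, "claw": 0.7}
    - {"travel": [0, 0, 0], "turn": 0, "claw": 0.7}

```text
t: 24.4
ee_pos: [388.7, -192.2, 64.6]
eef_rot: [-0.0, 1.0, -0.018, 0.0]
force: [-0.4, 0.6, 0.1]
width: 64.4
grip_force: 0.0
```

Call:
jog_arm:
  plan:
    - {"travel": [0, 0, -0.02], "turn": 0, "claw": 0.7}
    - {"travel": [0, 0, -0.06], "turn": 0, "claw": 0.7}
    - {"travel": [0, 0, -0.1], "turn": 0, "claw": 0.7}
    - {"travel": [0, 0, -0.12], "turn": 0, "claw": 0.7}
    - {"travel": [0, 0, -0.12], "turn": 0, "claw": 0.7}
    - {"travel": [0, 0.12, 0], "turn": 0, "claw": 0.7}
    - {"travel": [0, 0.14, 0], "turn": 0, "claw": 0.7}
    - {"travel": [0, 0.14, 0], "turn": 0, "claw": 0.7}
    - {"travel": [0, 0.14, 0], "turn": 0, "claw": 0.7}
    - {"travel": [0, 0.14, 0], "turn": 0, "claw": 0.7}

```text
t: 25.4
ee_pos: [381.2, -397.8, 191.1]
eef_rot: [0.0, 1.0, -0.018, 0.0]
force: [0.6, 0.0, 0.2]
width: 64.3
grip_force: 0.0
```

Call:
jog_arm:
  plan:
    - {"travel": [0, 0.14, 0], "turn": 0, "claw": 0.7}
    - {"travel": [0, 0.14, 0], "turn": 0, "claw": 0.7}
    - {"travel": [0, 0.1, 0], "turn": 0, "claw": 0.7}
    - {"travel": [0, 0, 0], "turn": 0, "claw": 0.7}
    - {"travel": [0, 0, 0], "turn": 0, "claw": 0.7}
    - {"travel": [0, 0, 0], "turn": 0, "claw": 0.7}
    - {"travel": [0, 0, 0], "turn": 0, "claw": 0.7}
    - {"travel": [0, 0, 0], "turn": 0, "claw": 0.7}
    - {"travel": [0, 0, 0], "turn": 0, "claw": 0.7}
    - {"travel": [0, 0, 0], "turn": 0, "claw": 0.7}

```text
t: 26.4
ee_pos: [377.7, -509.7, 190.8]
eef_rot: [0.0, 1.0, -0.017, 0.0]
force: [0.2, 0.1, 0.8]
width: 64.4
grip_force: 0.0
```

Run:
```python
from h import *
import cv2
im=grab_frame("top")[:,:,::-1]
cv2.imwrite("pics/t7.png",cv2.resize(im[180:310,300:560],None,fx=3,fy=3,interpolation=cv2.INTER_CUBIC))
```

```text
(no output)
```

View pics/t7.png

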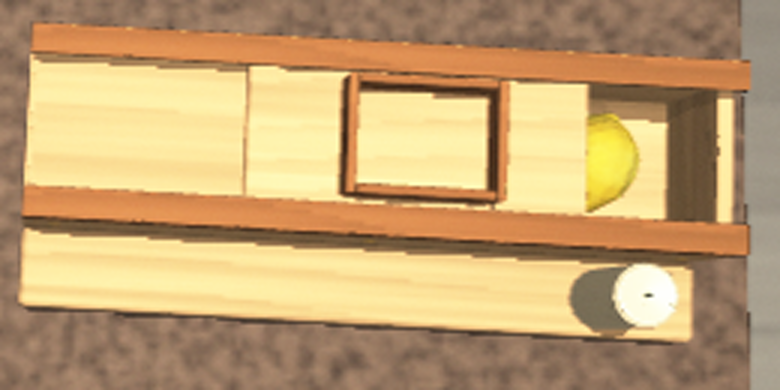

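The stub stands upright on the ledge with its wick at crop (648,295), and the lid hasn't moved. I'll check the numbers and hand in if they agree.

Run:
```python
from h import *
th=-.0339;t=np.array([463.4,-44]);Rm=np.array([[np.cos(th),-np.sin(th)],[np.sin(th),np.cos(th)]])
c=Rm.T@(px("top",300+646/3,180+295/3,105)[:2]-t);print(c)
if np.hypot(c[0]+69,c[1]+150)<12: print(sign_off())
```

```text
[ -70.34864453 -148.99183525]
the job is handed in; nothing more can be done
None
```

The job is handed in, though I got no verdict back. The lid bound at about 155 mm of travel and now stands free about 31 mm short of that. By the last picture, the candle stub stands upright on the ledge within about 2 mm of the spot I worked out for the bind, and I moved nothing else.

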